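# Chase the grease-port thread of a bearing housing with a hand tap

## Robot

A 7-joint arm with a two-finger parallel gripper is mounted at the origin on a cart in front of the work surface, level with it; the furniture and walls round the work are solid. World frame = base frame: x ahead of the robot, y to its left, z up, the work surface at z = 0. Lengths are in m, angles in rad, forces in N, time in s.
With the tool pointing down it reaches from about 0.4 to 0.875 m from the base axis. Payload 6.5 kg.
Tool frame: the origin (TCP) lies on the mounting face of the last link; the fingertips stand 166 mm ahead of it and the grasp point (between the pads) lies 147 mm ahead of it; z points along the fingers, y is the line along which they close (so a half turn about z gives the same grasp; the last joint's range is limited). The gripper opens to 88 mm and grips with 3 to 60 N. Pads are 18 mm wide; open, the fingers measure 123 mm over their backs; the gripper's body (75 mm by 187 mm) begins 45 mm behind the grasp point.
Start: joints at [1.116, 0.536, -0.004, 1.538, 0.003, 1.067, -0.071], TCP at [0.246, -0.601, 0.405] pointing down, gripper open.
Joint ranges: [-2.7, 2.7], [-0.37, 2.16], [-1.27, 1.26], [0.24, 2.4], [-1.31, 4.45], [0.19, 1.91], [-2.76, 2.76]. Speed limits (rad/s): [2.39, 2.39, 3.14, 3.14, 3.14, 3.14, 3.14].

## Interface

Orientations are given as a rotation vector (axis times angle).
In Python, from workcell import ctrl gives the robot as it stands.
- The arm moves only by the shell command python3 -m handwheel 'ROWS' [FORCE]. ROWS is JSON, a list that holds one entry, the list of rows, each a list of 7 numbers: the closure, from -1 (fully open) to 1 (shut), then the shift along the world's x, y, z in units of 0.02 m (1.0 is 0.02 m), then the turn, a rotation vector about the world's x, y, z in units of 30 degrees (1.0 is 30 degrees). A call has 1 to 5 rows; each row shifts and turns the commanded pose from where the row before left it; what a row does not reach is not made up. A row lasts 1/8 s, in which the tool goes at most 62.5 mm and 10.7 degrees, less where a joint would pass 70% of its speed; a pose out of reach is approached as far as the arm can. A call with a number of a shift or a turn outside -1 to 1 is refused whole. A call with a gripper value outside its range is refused whole. The fingers move at their own pace and stop on an object; FORCE is the grip in N (left out, the last holds). Time passes only in rows, so rows that do not move let the fingers close. It gives the time, the measured TCP pose, the force, the opening and the grip force at its end, in the units of the state.
- ctrl.get_state(): the state, without advancing time (a new reading comes with each control period).
- ctrl.camera(name): name is "scene" or "top" or "wrist"; returns the picture (400x640x3 uint8, red, green, blue); there is no depth.
- ctrl.calibration(name): a dict with "fov_y" (degrees; the focal length in pixels is half the picture's height over the tangent of half this angle, whatever the lens; pixels are square), "cx", "cy" (the principal point, pixels), "distortion" ([k1, k2, p1, p2, k3] as OpenCV has them; the pictures are not rectified), "extrinsics" (4x4, takes a point from camera to world coordinates); the wrist camera has in their place "hand_eye" (4x4, takes a point from camera to tool coordinates, whose origin is the TCP and whose axes are the flange's). Camera axes: x right, y down, z forward; pixel columns grow to the right and rows downward; lengths in m; the calibration is good to about 2 mm. A picture is of the moment at which its call begins: read the wrist's pose just before it. calibration takes no time and is no camera call.
- ctrl.sign_off(): hands the job in; it is judged then, once.
Trained networks look in the newest picture that a camera, given by its name, has taken for a name from the list of things; names that differ only in an ending like _2 or _b are one class to them, and where a whole thing is asked for, a point or a joint stands for the part that bears it (a point fixed in the world has none). Each returns a list of dicts, best first, with "p" (0 to 1); they miss things now and then, are a little off and sometimes report something else, mostly with a low value. They report only what shows in the picture. A call takes as long as a camera call. They do not tell look-alikes from the thing itself.
- ctrl.spot_in(camera, target): "box" ([left, top, width, height] in pixels, round what is visible of it).
- ctrl.trace(camera, target): "mask" (400x640 bool, what is visible of it) and "box" ([left, top, width, height] in pixels, round what is visible of it).
- ctrl.spot_point(camera, target): "uv" ([column, row] in pixels: a listed point, or the origin of a listed thing).
The state is a dict: "time": time; "joint_pos": joint angles; "joint_velocities": joint speeds; "joint_torque": joint torques, N m; "eef_pos": TCP position; "tcp_rot": TCP orientation; "wrist_force": force on the tool from outside, world axes, zero at the start; "ft_torque": the same for the moment, N m; "gripper_width": finger opening in m; "finger_force": force on a finger pad.
Only numpy, scipy, OpenCV 4.12 (cv2) and the standard library are available. Lean on these libraries where they do the work, as an engineer would, in place of code of your own. Each camera call takes 0.05 s, during which the arm holds its last target. There are 200 camera calls.

## Task

Clean out the clogged thread of the bearing housing's slanting grease port with the tap that stands started in it: turn its wrench half a turn forward (clockwise, looking at the wrench from outside), then a quarter turn back to free the dirt, and repeat this until the red stop collar sits home on the port's face. Then let go of the wrench and leave the tap there. Do not disturb the oil can, the spray can or the spanner beside the housing.

Things in the scene. Friction and masses are not known exactly. Their poses are not given: they have to be found in the camera images.
- housing: Green cast pillow-block bearing housing with a steel bearing in its cross bore, screwed to the bench, immovable. Foot 204 x 64 x 20 mm; dome 124 mm across, 54 mm thick, centre 72 mm up. Origin: centre of its underside; x along the foot, y along the bore, z up. The grease port leans 28 degrees from vertical towards the housing's -x (roughly to the robot), in its x-z plane.
- port_face (a point): Centre of the bright machined end face (35 mm across) of the port boss, on the tap's axis, 137 mm above the bench and 35 mm to the housing's -x side. Its axes are the housing's.
- wrench_mid (a point): Middle of the bar tap wrench, on the tap's axis, about 70 mm out from port_face; turns with the tap. z: outward along the axis, x: along the bar to bar_end. Its dark middle block, to be gripped across y, is 50 (x) x 20 (y) x 18 mm (z -9 to 9); the tap's square stands 6 mm above it; bright handles 11-15 mm thick run along +x and -x (bar 190 mm). Below it is a 12 mm shank, clear down to z -40 mm.
- bar_end (a point): Tip of the wrench's +x handle (the one with a dark lock nut next to the middle block), 95 mm from the axis. Axes as wrench_mid. The tap below the wrench: 16 mm fluted thread from z -40 mm down, with a red stop collar, 30 mm across and 11 mm high, whose underside is at z -68 mm.
- tap (a joint): Tap angle in rad, grows forward: clockwise seen from outside, about -z of wrench_mid. Starts between 0 and 0.6; at 6.2 the red collar meets the port face and it stops hard: a little under a full turn to go, so two half-turn strokes, each with a quarter back, then a last stroke home. Feeds 2 mm inward a turn. Friction about 0.15 N m both ways; stays where it is left.
- oil_can: Small brass-coloured thumb oil can with a thin bent spout, 52 x 82 x 100 mm, standing loose beside the housing. Origin: centre of its underside.
- cleaner_can: Dark aerosol can, 48 mm across, 155 mm high, standing loose beside the housing. Origin: centre of its underside.
- wrench_1: Steel open-ended spanner, 187 x 40 x 14 mm, lying loose on the bench by the housing. Origin: centre of its underside; long side along its y.
Mind the look-alikes: they are no part of the job. What is shaped like the cleaner_can but pink or purple is not meant.

How it is judged:
By the outcome, as a careful person would: the job done as asked, in the order asked, and still so for the second after the job is handed in, with the robot touching nothing.
It also fails if it takes over 61 s, if anything falls off the work surface, if the arm or the gripper's body presses on something with over 40 N, if the wrist force passes 120 N, or if a joint passes its speed limit or range.

## Working session

There is one attempt and no reset: what is moved stays moved. The work goes in short steps, Python scripts to look and compute and a shell command to move; the robot and the scene stay as the last step left them, time stands still between calls to the robot, and variables do not carry over. Pictures are saved under pics/ and viewed, at most 10 in all, crops included, and the job is handed in when it is done.

```bash
mkdir -p pics; ls
cat > h.py <<'E'
import numpy as np, cv2
from scipy.spatial.transform import Rotation as R
from workcell import ctrl
def cam(n,st=None):
    c=ctrl.calibration(n); f=200/np.tan(np.radians(c['fov_y'])/2)
    K=np.array([[f,0,c['cx']],[0,f,c['cy']],[0,0,1]]); d=np.array(c['distortion'],float)
    if n=='wrist':
        st=st or ctrl.get_state(); T=np.eye(4); T[:3,:3]=R.from_rotvec(st['tcp_rot']).as_matrix(); T[:3,3]=st['eef_pos']
        E=T@np.array(c['hand_eye'])
    else: E=np.array(c['extrinsics'])
    return K,d,E
def ray(C,uv):
    K,d,E=C; p=cv2.undistortPoints(np.array([[uv]],float),K,d)[0,0]
    v=E[:3,:3]@np.array([p[0],p[1],1]); return E[:3,3],v/np.linalg.norm(v)
def tri(rs):
    A=0;b=0
    for o,v in rs:
        P=np.eye(3)-np.outer(v,v);A=A+P;b=b+P@o
    x=np.linalg.solve(A,b); return x,[float(np.linalg.norm(np.cross(x-o,v))) for o,v in rs]
def proj(C,X):
    K,d,E=C; Ei=np.linalg.inv(E); r=cv2.Rodrigues(Ei[:3,:3])[0]
    return cv2.projectPoints(np.array(X,float).reshape(-1,3),r,Ei[:3,3],K,d)[0][:,0]
E
cat > look.py <<'E'
from h import *
import sys
np.set_printoptions(precision=3,suppress=True)
print(ctrl.get_state())
D={}
for n in ['scene','top','wrist']:
    C=cam(n); im=ctrl.camera(n); cv2.imwrite(f'pics/{n}0.png',im[:,:,::-1])
    print(n,'cam at',C[2][:3,3])
    for t in ['port_face','wrench_mid','bar_end','housing','oil_can','cleaner_can','wrench_1']:
        r=ctrl.spot_point(n,t)
        print(n,t,[(round(q['p'],2),np.round(q['uv'],1)) for q in r[:3]])
        if r: D.setdefault(t,[]).append(ray(C,r[0]['uv']))
for t in D:
    if len(D[t])>1: print(t,*tri(D[t]))
ims=[cv2.imread(f'pics/{n}0.png') for n in ['scene','top','wrist']]
E
python3 look.py
```

```text
pics
{'time': 0.0, 'joint_pos': array([ 1.116,  0.537, -0.004,  1.539,  0.003,  1.067, -0.071]), 'joint_velocities': array([-0.002,  0.   , -0.   , -0.001, -0.   ,  0.   , -0.001]), 'joint_torque': array([ -0.001, -57.098,   0.99 , -25.16 ,  -0.056,   0.018,   0.   ]), 'eef_pos': array([ 0.246, -0.601,  0.404]), 'tcp_rot': array([-3.081, -0.607,  0.001]), 'wrist_force': array([-0.235,  0.667, -0.301]), 'ft_torque': array([-0.05 , -0.038, -0.003]), 'finger_force': 0.0, 'gripper_width': 0.08782391417766038}
scene cam at [-0.199 -0.282  0.51 ]
scene port_face [(0.66, array([280.2, 211.5]))]
scene wrench_mid [(0.8, array([264.8, 194.3]))]
scene bar_end [(0.75, array([298.2, 168.2]))]
scene housing [(0.59, array([296.9, 259.3]))]
scene oil_can [(0.65, array([257.4, 239.9]))]
scene cleaner_can [(0.95, array([347.6, 297.1])), (0.85, array([359. , 252.2])), (0.83, array([387.7, 262.6]))]
scene wrench_1 [(0.97, array([290.9, 304.1])), (0.31, array([264.6, 193.7]))]
top cam at [ 0.331 -0.285  1.207]
top port_face [(0.58, array([287.9, 213.2]))]
top wrench_mid [(0.75, array([273.2, 224.1]))]
to
[... 329 characters left out ...]
[ 0.308 -0.576  0.385]
wrist port_face []
wrist wrench_mid []
wrist bar_end []
wrist housing []
wrist oil_can []
wrist cleaner_can []
wrist wrench_1 []
port_face [ 0.56  -0.33   0.142] [0.005676094561760591, 0.005676094561760754]
wrench_mid [ 0.543 -0.291  0.194] [0.00033690286377352534, 0.0003369028637735368]
bar_end [ 0.58  -0.37   0.237] [0.000992489468571568, 0.0009924894685716668]
housing [ 0.568 -0.357  0.003] [0.004409692322325947, 0.0044096923223260745]
oil_can [ 0.668 -0.267  0.009] [0.0004942970156750206, 0.0004942970156750473]
cleaner_can [ 0.621 -0.542 -0.174] [0.03025826564336348, 0.03025826564336356]
wrench_1 [ 0.405 -0.331  0.002] [0.0008693028846259911, 0.0008693028846260893]
```

```bash
python3 -c "
import cv2
a=cv2.imread('pics/scene0.png')[120:340,200:440];b=cv2.imread('pics/top0.png')[120:320,200:420]
cv2.imwrite('pics/a.png',cv2.resize(a,None,fx=2.7,fy=2.7));cv2.imwrite('pics/b.png',cv2.resize(b,None,fx=3,fy=3)[:600])"
```

```text
(no output)
```

View pics/a.png

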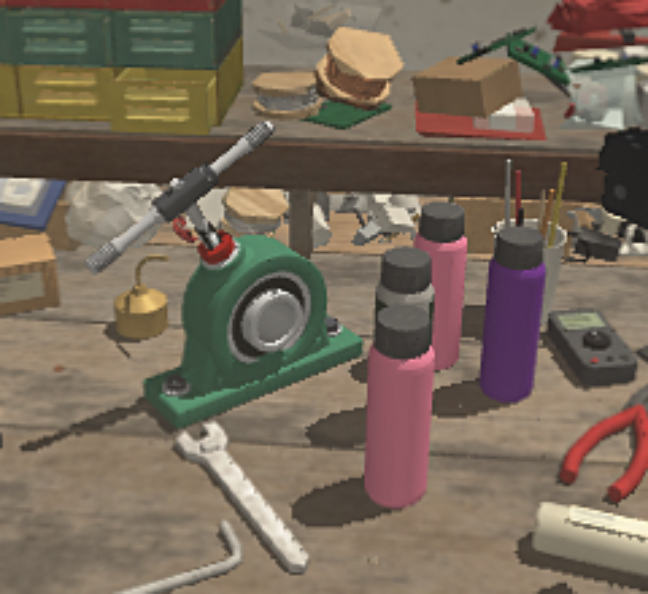

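View pics/b.png

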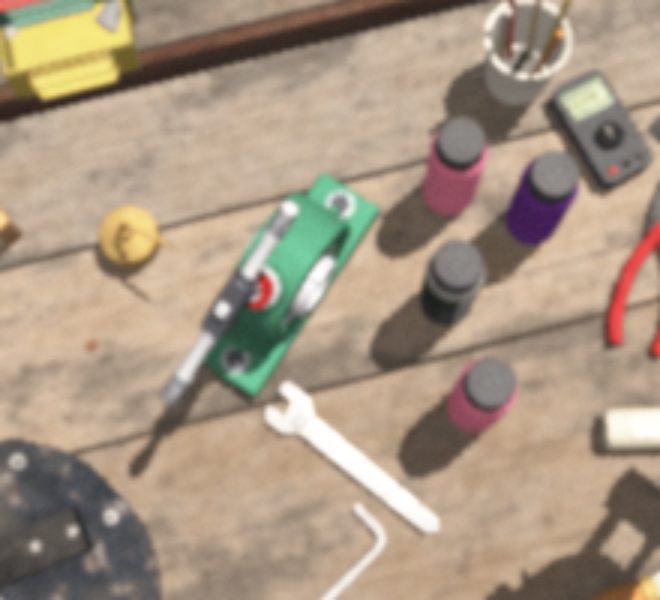

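The pictures show the green housing with the bar tap wrench (scene ~265,194; top ~273,224), its red collar below and a spanner and oil can near. The candidates for the wrench are the tap wrench (scene 265,194), the flat spanner (291,304) and the hex key (~270,330). By the description, the tap wrench with the dark middle block is the right one. Of the four cans, the dark one (top ~347,222) is the cleaner_can; the pink and purple ones are look-alikes.

```bash
cat > plan.py <<'E'
from h import *
np.set_printoptions(precision=3,suppress=True)
def frame(psi,flip=0,tw=0):
    hx=np.array([np.cos(psi),np.sin(psi),0]); a=np.array([0,0,np.cos(np.radians(28))])-np.sin(np.radians(28))*hx
    y=np.cross([0,0,1],hx)*(-1 if flip else 1); z=-a
    return R.from_matrix(np.c_[np.cross(y,z),y,z])*R.from_euler('z',tw),a
def delta(mid,psi,flip,off,tw=0):
    s=ctrl.get_state(); Rt,a=frame(psi,flip,tw); p=mid+(0.147+off)*a
    R0=R.from_rotvec(s['tcp_rot'])
    print('pos target',p,'shift units',(p-s['eef_pos'])/.02,'turn units',np.degrees((Rt*R0.inv()).as_rotvec())/30,'dist',np.linalg.norm(p[:2]))
E
python3 - <<'E'
from plan import *
s=ctrl.get_state();print(R.from_rotvec(s['tcp_rot']).as_matrix())
m=np.array([.543,-.291,.196])
for f in 0,1: print(f,frame(np.radians(-65),f)[0].as_matrix());delta(m,np.radians(-65),f,.1)
C=cam('top')
for k,uv in dict(dark=(347.3,222.1),p1=(350.8,181.4),p2=(357.9,257.7)).items():
    o,v=ray(C,uv);print(k,o-v*o[2]/v[2])
print(cam('wrist')[2])
E
```

```text
[[ 0.925  0.379 -0.   ]
 [ 0.379 -0.925 -0.   ]
 [-0.    -0.    -1.   ]]
0 [[-0.373  0.906  0.198]
 [ 0.8    0.423 -0.425]
 [-0.469  0.    -0.883]]
pos target [ 0.494 -0.186  0.414] shift units [12.379 20.778  0.469] turn units [-0.97   0.379  3.023] dist 0.5278164121007332
1 [[ 0.373 -0.906  0.198]
 [-0.8   -0.423 -0.425]
 [ 0.469  0.    -0.883]]
pos target [ 0.494 -0.186  0.414] shift units [12.379 20.778  0.469] turn units [-0.375 -0.958 -2.846] dist 0.5278164121007332
dark [ 0.489 -0.469  0.   ]
p1 [ 0.582 -0.536  0.   ]
p2 [ 0.392 -0.445  0.   ]
[[ 0.379 -0.895 -0.236  0.308]
 [-0.926 -0.366 -0.097 -0.576]
 [ 0.001  0.256 -0.967  0.385]
 [ 0.     0.     0.     1.   ]]
```

```bash
python3 -m handwheel '[[[-1,0.59,0.99,0.2,-0.046,0.018,0.144],[-1,0.59,0.99,0.2,-0.046,0.018,0.144],[-1,0.59,0.99,0.2,-0.046,0.018,0.144],[-1,0.59,0.99,0.2,-0.046,0.018,0.144],[-1,0.59,0.99,0.2,-0.046,0.018,0.144]]]'
python3 -m handwheel '[[[-1,0.59,0.99,0.2,-0.046,0.018,0.144],[-1,0.59,0.99,0.2,-0.046,0.018,0.144],[-1,0.59,0.99,0.2,-0.046,0.018,0.144],[-1,0.59,0.99,0.2,-0.046,0.018,0.144],[-1,0.59,0.99,0.2,-0.046,0.018,0.144]]]'
python3 -m handwheel '[[[-1,0.59,0.99,0.2,-0.046,0.018,0.144],[-1,0.59,0.99,0.2,-0.046,0.018,0.144],[-1,0.59,0.99,0.2,-0.046,0.018,0.144],[-1,0.59,0.99,0.2,-0.046,0.018,0.144],[-1,0,0,0,0,0,0]]]'
cat > wl.py <<'E'
from plan import *
import sys,json
s=ctrl.get_state(); print('q',s['joint_pos'],s['eef_pos'],s['time']); C=cam('wrist',s); im=ctrl.camera('wrist')
cv2.imwrite(f'pics/w{sys.argv[1]}.png',im[:,:,::-1])
rec={}
for t in ['port_face','wrench_mid','bar_end']:
    r=ctrl.spot_point('wrist',t); print(t,[(round(q['p'],2),np.round(q['uv'],1)) for q in r[:2]])
    if r: o,v=ray(C,r[0]['uv']); rec[t]=[o.tolist(),v.tolist()]
json.dump(rec,open(f'w{sys.argv[1]}.json','w'))
E
python3 wl.py 1
```

```text
time: 1.82
eef_pos: [0.306, -0.5014, 0.425]
tcp_rot: [2.808, 1.138, -0.106]
wrist_force: [-0.5, -0.1, -0.4]
gripper_width: 0.0884
finger_force: 0.0
time: 2.45
eef_pos: [0.3652, -0.4021, 0.445]
tcp_rot: [2.449, 1.591, -0.2]
wrist_force: [0.0, -0.2, 0.1]
gripper_width: 0.0879
finger_force: 0.0
time: 3.08
eef_pos: [0.4129, -0.3224, 0.4611]
tcp_rot: [2.114, 1.892, -0.265]
wrist_force: [-0.7, -0.6, 0.1]
gripper_width: 0.088
finger_force: 0.0
q [ 0.709  0.212 -0.248  1.899  0.434  0.871  0.107] [ 0.413 -0.322  0.461] 3.075
port_face [(0.89, array([458.8,  46.6]))]
wrench_mid [(0.68, array([483.1,  17.6])), (0.46, array([547. , 150.3]))]
bar_end [(0.75, array([545.2, 151. ]))]
```

```bash
python3 -m handwheel '[[[-1,0.59,0.99,0,-0.046,0.018,0.144],[-1,0.59,0.99,0,-0.046,0.018,0.144],[-1,0.59,0.99,0,-0.046,0.018,0.144],[-1,0.59,0.99,0,-0.046,0.018,0.144],[-1,0,0,0,0,0,0]]]'
python3 wl.py 2
python3 -m handwheel '[[[-1,0.59,0.99,-0.3,-0.046,0.018,0.144],[-1,0.59,0.99,-0.3,-0.046,0.018,0.144],[-1,0.59,0.8,-0.3,-0.046,0.018,0.144],[-1,0,0,0,0,0,0]]]'
python3 wl.py 3
cat > fuse.py <<'E'
from plan import *
import json,sys
D={'wrench_mid':[ray(cam('scene'),(264.8,194.3)),ray(cam('top'),(273.2,224.1))],'bar_end':[ray(cam('scene'),(298.2,168.2)),ray(cam('top'),(294.9,188.4))],'port_face':[]}
W={k:[] for k in D}
for i in sys.argv[1:]:
    for k,(o,v) in json.load(open(f'w{i}.json')).items(): W[k].append((np.array(o),np.array(v)))
for k in D:
    if len(W[k])>1: print(k,'wrist',*tri(W[k]))
    print(k,'all',*tri(W[k]+D[k]))
E
python3 fuse.py 1 2 3
```

```text
time: 3.9
eef_pos: [0.46, -0.2427, 0.4608]
tcp_rot: [1.743, 2.14, -0.322]
wrist_force: [-1.4, -0.4, -0.4]
gripper_width: 0.0881
finger_force: 0.0
q [ 0.581  0.205 -0.329  1.928  0.572  0.853  0.124] [ 0.46  -0.243  0.461] 3.9
port_face [(0.79, array([387.3, 134.4]))]
wrench_mid [(0.85, array([400. , 138.3]))]
bar_end [(0.93, array([412.9, 254.5]))]
time: 4.6
eef_pos: [0.4943, -0.1891, 0.4423]
tcp_rot: [1.455, 2.285, -0.361]
wrist_force: [0.2, -1.1, 0.2]
gripper_width: 0.0882
finger_force: 0.0
q [ 0.484  0.244 -0.375  1.943  0.702  0.822  0.118] [ 0.494 -0.189  0.442] 4.6
port_face [(0.69, array([323.5, 170.5]))]
wrench_mid [(0.93, array([321. , 188.7])), (0.44, array([422.9,  92.3]))]
bar_end [(0.63, array([317.1, 295.7]))]
wrench_mid wrist [ 0.546 -0.297  0.2  ] [0.0014523332972425282, 0.001337240736951671, 0.0012311927893718464]
wrench_mid all [ 0.545 -0.295  0.199] [0.0028635553906662843, 0.0031695839316618446, 0.004481249894113369, 0.006298849239965266, 0.004215449145242122]
bar_end wrist [ 0.578 -0.375  0.244] [0.00022265769684724144, 0.0012350058782072259, 0.001132845883326467]
bar_end all [ 0.577 -0.372  0.243] [0.0027035181264115343, 0.0013830431363517348, 0.002866944602419941, 0.005879602834504367, 0.001730932921344013]
port_face wrist [ 0.563 -0.328  0.134] [0.00033709151736579336, 0.0009470333729106274, 0.0010039224858477637]
port_face all [ 0.563 -0.328  0.134] [0.00033709151736579336, 0.0009470333729106274, 0.0010039224858477637]
```

View pics/w3.png

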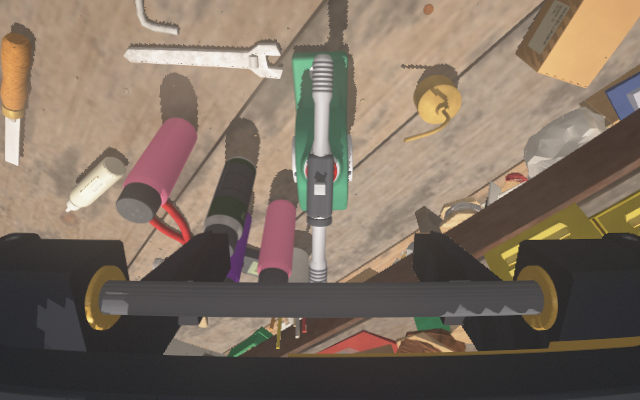

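The wrist view shows the wrench bar running vertically from (322,62) to (319,275), with its block at (321,188) and the foot's near end at about (297–350,53). The dark cleaner can is at (232,190), and no can is within the bar's swing. I'll fit the geometric model to all the rays.

```bash
cat > fit.py <<'E'
from plan import *
from scipy.optimize import least_squares
import json,sys
obs=[]
for i in sys.argv[1:]:
    for k,(o,v) in json.load(open(f'w{i}.json')).items(): obs.append((k,np.array(o),np.array(v),1))
for c,k,uv in [('scene','wrench_mid',(264.8,194.3)),('top','wrench_mid',(273.2,224.1)),('scene','bar_end',(298.2,168.2)),('top','bar_end',(294.9,188.4)),('scene','port_face',(280.2,211.5)),('top','port_face',(287.9,213.2)),('scene','housing',(296.9,259.3)),('top','housing',(295,217.9))]:
    o,v=ray(cam(c),uv); obs.append((k,o,v,.4))
def model(x):
    px,py,psi,tw=x; Rt,a=frame(psi,0,tw); f=np.array([px,py,.137]); m=f+.07*a
    hx=np.array([np.cos(psi),np.sin(psi),0]); B=Rt.as_matrix(); bx=-B[:,0]  # tool x = -bar x
    return dict(port_face=f,wrench_mid=m,bar_end=m+.095*bx,housing=np.array([px,py,0])+.035*hx)
def res(x):
    M=model(x); return np.concatenate([w*np.cross(M[k]-o,v) for k,o,v,w in obs])*1000
s=least_squares(res,[.56,-.33,np.radians(-65),0],loss='soft_l1',f_scale=2)
print(s.x[:2],np.degrees(s.x[2:]),model(s.x)); 
for (k,o,v,w),r in zip(obs,s.fun.reshape(-1,3)): print(k,round(np.linalg.norm(r)/w,1),end='; ')
x=s.x; M=model(x); C=cam('wrist'); print('\nproj',proj(C,[M['port_face'],M['wrench_mid'],M['bar_end']]))
for off in (.06,0): delta(M['wrench_mid'],x[2],0,off,x[3])
hx=np.array([np.cos(x[2]),np.sin(x[2]),0]);hy=np.cross([0,0,1],hx)
P=[M['housing']+a*.102*hx+b*.032*hy+[0,0,.02] for a,b in((-1,-1),(-1,1))]+[M['wrench_mid']-(M['bar_end']-M['wrench_mid'])]
print('foot corners, -x handle tip',proj(C,P))
E
python3 fit.py 1 2 3
python3 -c "
import cv2;a=cv2.imread('pics/w3.png')[30:310,200:440];cv2.imwrite('pics/c3.png',cv2.resize(a,None,fx=2.1,fy=2.1))"
```

```text
[ 0.561 -0.327] [-64.161   3.238] {'port_face': array([ 0.561, -0.327,  0.137]), 'wrench_mid': array([ 0.547, -0.297,  0.199]), 'bar_end': array([ 0.578, -0.375,  0.243]), 'housing': array([ 0.576, -0.358,  0.   ])}
port_face 0.8; wrench_mid 1.4; bar_end 0.6; port_face 1.1; wrench_mid 0.9; bar_end 0.9; port_face 1.7; wrench_mid 2.3; bar_end 1.5; wrench_mid 8.4; wrench_mid 7.3; bar_end 7.7; bar_end 3.8; port_face 4.3; port_face 9.0; housing 4.4; housing 9.2; 
proj [[323.862 168.11 ]
 [323.961 183.678]
 [319.245 292.048]]
pos target [ 0.504 -0.21   0.382] shift units [ 0.542 -0.936 -3.069] turn units [ 0.019 -0.047 -0.061] dist 0.5462671122222285
pos target [ 0.517 -0.235  0.329] shift units [ 1.156 -2.203 -5.718] turn units [ 0.019 -0.047 -0.061] dist 0.5676391252774527
foot corners, -x handle tip [[293.69   56.891]
 [350.967  55.837]
 [329.563  53.852]]
```

View pics/c3.png

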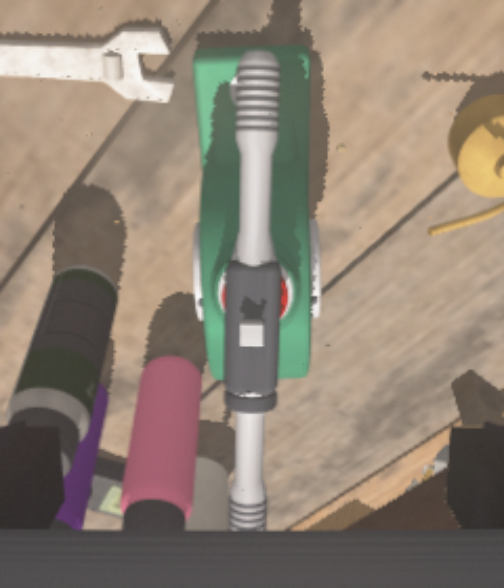

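The crop shows the tap's square at (319.5,189.5) in the full picture, the lock nut on the far handle at (319.5,220), the near handle tip at (323,54) and the foot's near corners at (293,57.5) and (347,52.5). So the far handle tip is bar_end. I'll add these points to the fit.

```bash
python3 - <<'E'
s=open('fit.py').read()
s=s.replace("def model(x)","""C3=cam('wrist')
for k,uv in dict(square=(319.5,189.5),near=(322.9,55),c1=(292.9,57.6),c2=(347.1,52.4)).items():
    o,v=ray(C3,uv); obs.append((k,o,v,1.5))
def model(x)""")
s=s.replace("    return dict(","    hy=np.cross([0,0,1],hx); h=np.array([px,py,.02])+.035*hx\n    return dict(square=m+.015*a,near=m-.095*bx,c1=h-.102*hx-.032*hy,c2=h-.102*hx+.032*hy,")
open('fit.py','w').write(s)
E
python3 fit.py 1 2 3
```

```text
[ 0.561 -0.326] [-61.342   4.381] {'square': array([ 0.542, -0.291,  0.212]), 'near': array([ 0.512, -0.221,  0.154]), 'c1': array([ 0.501, -0.283,  0.02 ]), 'c2': array([ 0.557, -0.252,  0.02 ]), 'port_face': array([ 0.561, -0.326,  0.137]), 'wrench_mid': array([ 0.545, -0.298,  0.199]), 'bar_end': array([ 0.579, -0.374,  0.243]), 'housing': array([ 0.578, -0.357,  0.   ])}
port_face 1.0; wrench_mid 0.2; bar_end 1.0; port_face 0.9; wrench_mid 2.5; bar_end 1.3; port_face 1.8; wrench_mid 2.6; bar_end 1.6; wrench_mid 8.4; wrench_mid 6.8; bar_end 7.5; bar_end 3.5; port_face 4.3; port_face 9.3; housing 5.7; housing 9.8; square 1.7; near 1.3; c1 2.4; c2 2.2; 
proj [[323.829 167.901]
 [321.842 183.494]
 [319.928 291.932]]
pos target [ 0.499 -0.212  0.382] shift units [ 0.251 -1.071 -3.069] turn units [ 0.028 -0.063 -0.001] dist 0.5419454480991862
pos target [ 0.512 -0.237  0.329] shift units [ 0.926 -2.307 -5.718] turn units [ 0.028 -0.063 -0.001] dist 0.5643267354219157
foot corners, -x handle tip [[290.852  58.202]
 [348.007  54.303]
 [324.122  53.463]]
```

```bash
python3 -m handwheel '[[[-1,0.1,-0.35,-1,0.015,-0.03,0],[-1,0.1,-0.36,-1,0.015,-0.03,0],[-1,0.1,-0.36,-1,0,0,0],[-1,0,0,0,0,0,0]]]'
python3 wl.py 4; cp fit.py fit4.py; sed -i "s/^for k,uv in dict(square.*/for k,uv in {}.items():/" fit4.py
python3 fit4.py 1 2 3 4
python3 -c "
import cv2;a=cv2.imread('pics/w4.png')[10:310,180:460];cv2.imwrite('pics/c4.png',cv2.resize(a,None,fx=2,fy=2))"
```

```text
time: 5.3
eef_pos: [0.4993, -0.2121, 0.3817]
tcp_rot: [1.462, 2.268, -0.322]
wrist_force: [-1.0, 0.2, -0.3]
gripper_width: 0.0883
finger_force: 0.0
q [ 0.484  0.335 -0.325  1.988  0.817  0.677  0.006] [ 0.499 -0.212  0.382] 5.3
port_face [(0.59, array([320.5, 196.4])), (0.37, array([432.5,  96.6]))]
wrench_mid [(0.66, array([319.4, 224.3])), (0.66, array([430.8,  98.4]))]
bar_end [(0.86, array([318.2, 357.4])), (0.43, array([321.4, 193.3]))]
[ 0.561 -0.327] [-63.325   3.745] {'square': array([ 0.544, -0.291,  0.212]), 'near': array([ 0.515, -0.22 ,  0.154]), 'c1': array([ 0.503, -0.281,  0.02 ]), 'c2': array([ 0.56 , -0.253,  0.02 ]), 'port_face': array([ 0.561, -0.327,  0.137]), 'wrench_mid': array([ 0.547, -0.297,  0.199]), 'bar_end': array([ 0.579, -0.375,  0.243]), 'housing': array([ 0.577, -0.358,  0.   ])}
port_face 0.7; wrench_mid 1.1; bar_end 0.4; port_face 1.1; wrench_mid 1.1; bar_end 1.1; port_face 1.4; wrench_mid 2.0; bar_end 1.4; port_face 1.5; wrench_mid 0.8; bar_end 1.3; wrench_mid 8.6; wrench_mid 7.5; bar_end 7.9; bar_end 4.1; port_face 4.3; port_face 8.9; housing 4.7; housing 9.7; 
proj [[315.867 192.943]
 [316.406 221.368]
 [313.947 351.92 ]]
pos target [ 0.503 -0.211  0.382] shift units [ 0.13   0.015 -0.111] turn units [-0.006  0.009 -0.054] dist 0.545357716453531
pos target [ 0.516 -0.236  0.329] shift units [ 0.763 -1.244 -2.76 ] turn units [-0.006  0.009 -0.054] dist 0.567037336251616
foot corners, -x handle tip [[275.844  58.449]
 [343.75   55.401]
 [319.68   53.714]]
```

View pics/c4.png

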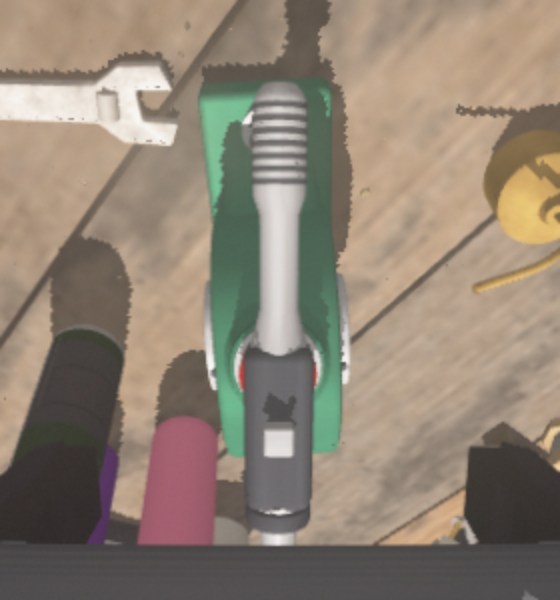

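The crop shows the block centred at full-picture column 319.7, the square at (319.5,231.5) and the near tip at (319.5,52.5). Foot corners are at (280.5,58.5) and (345.5,50). I'll compare these with where the tool axis projects.

```bash
python3 - <<'E'
s=open('fit.py').read().replace("C3=cam('wrist')","C3=cam('wrist')\nfor k,uv in dict(square=(319.5,231.5),near=(319.5,53),c1=(280.5,58.5),c2=(345.5,50)).items():\n    o,v=ray(C3,uv); obs.append((k,o,v,1.5))\ns3=dict(eef_pos=np.array([.4943,-.1891,.4423]),tcp_rot=np.array([1.455,2.285,-.361]));C3=cam('wrist',s3)")
open('fit5.py','w').write(s)
E
python3 fit5.py 1 2 3 4
python3 - <<'E'
from plan import *
s=ctrl.get_state();Rt=R.from_rotvec(s['tcp_rot']);C=cam('wrist')
print(proj(C,[s['eef_pos']+Rt.apply([x,0,z]) for x,z in((0,.192),(0,.207),(0,.275),(.095,.207))]))
print(C[2][:3,3],np.linalg.inv(np.vstack([np.c_[Rt.as_matrix(),s['eef_pos']],[0,0,0,1]]))@C[2])
E
```

```text
[ 0.561 -0.326] [-63.517   3.266] {'square': array([ 0.543, -0.29 ,  0.212]), 'near': array([ 0.514, -0.219,  0.154]), 'c1': array([ 0.503, -0.28 ,  0.02 ]), 'c2': array([ 0.56 , -0.252,  0.02 ]), 'port_face': array([ 0.561, -0.326,  0.137]), 'wrench_mid': array([ 0.546, -0.297,  0.199]), 'bar_end': array([ 0.579, -0.374,  0.243]), 'housing': array([ 0.577, -0.357,  0.   ])}
port_face 1.4; wrench_mid 1.4; bar_end 1.4; port_face 0.5; wrench_mid 1.2; bar_end 1.4; port_face 1.7; wrench_mid 2.7; bar_end 1.9; port_face 2.1; wrench_mid 1.2; bar_end 1.6; wrench_mid 8.0; wrench_mid 6.6; bar_end 7.2; bar_end 3.0; port_face 4.1; port_face 9.7; housing 5.1; housing 8.9; square 2.0; near 0.6; c1 4.3; c2 4.2; square 1.3; near 2.2; c1 1.6; c2 5.1; 
proj [[315.81  192.146]
 [316.513 220.378]
 [314.781 351.421]]
pos target [ 0.503 -0.21   0.382] shift units [ 0.13   0.063 -0.111] turn units [-0.009  0.016 -0.047] dist 0.5449751386662941
pos target [ 0.516 -0.235  0.329] shift units [ 0.758 -1.197 -2.76 ] turn units [-0.009  0.016 -0.047] dist 0.5665668613987698
foot corners, -x handle tip [[275.951  57.403]
 [343.987  54.581]
 [318.857  52.06 ]]
[[318.516 231.724]
 [318.664 222.691]
 [319.131 194.159]
 [318.242  52.886]]
[ 0.482 -0.165  0.335] [[-0.001 -0.966 -0.257  0.066]
 [ 1.    -0.001  0.001  0.001]
 [-0.001 -0.257  0.966  0.02 ]
 [ 0.     0.     0.     1.   ]]
```

The tool axis already projects onto the square and along the bar to within about 1 px, so I'll go straight down along the tool axis and grip.

```bash
python3 -c "
from plan import *
print(R.from_rotvec(ctrl.get_state()['tcp_rot']).as_matrix()[:,2]*3)"
python3 -m handwheel '[[[-1,0.17,-0.31,-0.66,0,0,0],[-1,0.17,-0.31,-0.66,0,0,0],[-1,0.17,-0.31,-0.66,0,0,0],[-1,0.17,-0.31,-0.66,0,0,0],[-1,0,0,0,0,0,0]]]'
python3 -m handwheel '[[[1,0,0,0,0,0,0],[1,0,0,0,0,0,0],[1,0,0,0,0,0,0],[1,0,0,0,0,0,0],[1,0,0,0,0,0,0]]]' 30
python3 -c "
from plan import *
s=ctrl.get_state();print(s)
print(R.from_rotvec(s['tcp_rot']).as_matrix())"
```

```text
[ 0.68  -1.231 -2.65 ]
time: 6.12
eef_pos: [0.5135, -0.2361, 0.3284]
tcp_rot: [1.459, 2.269, -0.32]
wrist_force: [0.7, 0.7, 0.1]
gripper_width: 0.0881
finger_force: 0.0
time: 6.75
eef_pos: [0.5138, -0.2357, 0.3301]
tcp_rot: [1.458, 2.267, -0.319]
wrist_force: [-0.0, 0.6, 0.0]
gripper_width: 0.0401
finger_force: 0.0
{'time': 6.75, 'joint_pos': array([ 0.468,  0.442, -0.267,  1.978,  0.934,  0.59 , -0.087]), 'joint_velocities': array([-0.   ,  0.002,  0.   , -0.001, -0.001, -0.001, -0.001]), 'joint_torque': array([ -0.005, -46.947,  -1.661, -20.395,   1.041,   0.03 ,   0.004]), 'eef_pos': array([ 0.514, -0.236,  0.33 ]), 'tcp_rot': array([ 1.458,  2.267, -0.319]), 'wrist_force': array([-0.037,  0.647,  0.001]), 'ft_torque': array([0.363, 0.096, 0.005]), 'finger_force': 0.0, 'gripper_width': 0.04005395435458803}
[[-0.359  0.906  0.226]
 [ 0.808  0.422 -0.41 ]
 [-0.467  0.035 -0.884]]
```

```bash
python3 -m handwheel '[[[1,0,0,0,0,0,0],[1,0,0,0,0,0,0],[1,0,0,0,0,0,0],[1,0,0,0,0,0,0]]]' 30
python3 -c "
from plan import *
s=ctrl.get_state();print(s['joint_pos'],s['wrist_force'],s['ft_torque'])
M=R.from_rotvec(s['tcp_rot']).as_matrix();print(M, 'per deg*10 units',M[:,2]/3)"
```

```text
time: 7.25
eef_pos: [0.5118, -0.2369, 0.3295]
tcp_rot: [1.463, 2.267, -0.326]
wrist_force: [-8.0, -0.3, 4.5]
gripper_width: 0.0197
finger_force: 30.0
[ 0.468  0.442 -0.265  1.981  0.933  0.593 -0.087] [-7.988 -0.324  4.459] [-0.034  1.314 -0.686]
[[-0.358  0.908  0.22 ]
 [ 0.809  0.419 -0.413]
 [-0.466  0.03  -0.884]] per deg*10 units [ 0.073 -0.138 -0.295]
```

```bash
cat > st.py <<'E'
from plan import *
s=ctrl.get_state();Rt=R.from_rotvec(s['tcp_rot']);M=Rt.as_matrix()
R0=R.from_rotvec([1.463,2.267,-.326]); rv=(R0.inv()*Rt).as_rotvec()
g=s['eef_pos']+M[:,2]*.147
print('t',s['time'],'q',s['joint_pos'],'F',np.array(s['wrist_force']),'|F|',np.linalg.norm(s['wrist_force']),'Tz',np.dot(s['ft_torque'],M[:,2]),'T',s['ft_torque'],'turn deg',np.degrees(rv),'tz',M[:,2],'grasp',g,'w',s['gripper_width'])
E
python3 -m handwheel '[[[1,-0.1,-0.05,0,0.037,-0.069,-0.147],[1,0,0,0,0.073,-0.138,-0.295],[1,0,0,0,0.073,-0.138,-0.295]]]'; python3 st.py
```

```text
time: 7.62
eef_pos: [0.5109, -0.237, 0.3292]
tcp_rot: [1.899, 1.871, -0.185]
wrist_force: [-0.2, -0.5, -2.4]
gripper_width: 0.0196
finger_force: 30.1
t 7.625 q [ 0.407  0.434 -0.188  1.988  0.899  0.562 -0.505] F [-0.161 -0.525 -2.37 ] |F| 2.4329044222949836 Tz -0.2197348561234424 T [0.37  0.715 0.008] turn deg [-0.232 -0.076 25.237] tz [ 0.224 -0.413 -0.883] grasp [ 0.544 -0.298  0.199] w 0.019556862309534847
```

```bash
python3 -m handwheel '[[[1,0,0,0,0.073,-0.138,-0.295],[1,0,0,0,0.073,-0.138,-0.295],[1,0,0,0,0.073,-0.138,-0.295],[1,0,0,0,0.073,-0.138,-0.295],[1,0,0,0,0.073,-0.138,-0.295]]]'; python3 st.py
```

```text
time: 8.25
eef_pos: [0.5109, -0.2363, 0.3286]
tcp_rot: [2.501, 0.887, 0.097]
wrist_force: [0.8, -0.2, -7.5]
gripper_width: 0.0193
finger_force: 30.0
t 8.25 q [ 0.269  0.427 -0.021  1.997  0.813  0.515 -1.316] F [ 0.832 -0.205 -7.488] |F| 7.536472942302239 Tz -0.15311157524234792 T [0.858 0.533 0.136] turn deg [-0.169 -0.29  75.251] tz [ 0.221 -0.417 -0.881] grasp [ 0.543 -0.298  0.199] w 0.01932070297129865
```

```bash
python3 -m handwheel '[[[1,0,0,-0.02,0.073,-0.138,-0.295],[1,0,0,-0.01,0.073,-0.138,-0.295],[1,0,0,0,0.073,-0.138,-0.295],[1,0,0,0,0.073,-0.138,-0.295],[1,0,0,0,0.073,-0.138,-0.295]]]'; python3 st.py
```

```text
time: 8.88
eef_pos: [0.5115, -0.2356, 0.3281]
tcp_rot: [2.693, -0.26, 0.368]
wrist_force: [2.2, 0.6, -8.1]
gripper_width: 0.0192
finger_force: 30.0
t 8.875 q [ 0.118  0.432  0.164  2.004  0.688  0.467 -2.091] F [ 2.219  0.609 -8.071] |F| 8.392972541109266 Tz -0.18699962971059922 T [1.087 0.23  0.37 ] turn deg [ -0.124  -0.497 125.272] tz [ 0.216 -0.419 -0.882] grasp [ 0.543 -0.297  0.198] w 0.019224468504359275
```

```bash
python3 -m handwheel '[[[-0.3,0,0,0,0,0,0],[-0.3,0,0,0,0,0,0],[-0.3,-0.17,0.33,0.7,0,0,0],[-0.3,-0.17,0.33,0.7,0,0,0],[-0.3,-0.18,0.34,0.72,0,0,0]]]'; python3 st.py
python3 -m handwheel '[[[-0.3,0,0,0,-0.073,0.138,0.295],[-0.3,0,0,0,-0.073,0.138,0.295],[-0.3,0,0,0,-0.073,0.138,0.295],[-0.3,0,0,0,-0.073,0.138,0.295],[-0.3,0,0,0,-0.073,0.138,0.295]]]'
python3 -m handwheel '[[[-0.3,0,0,0,-0.073,0.138,0.295],[-0.3,0,0,0,-0.073,0.138,0.295],[-0.3,0,0,0,-0.073,0.138,0.295],[-0.3,0,0,0,-0.073,0.138,0.295],[-0.3,0,0,0,-0.073,0.138,0.295]]]'
python3 -m handwheel '[[[-0.3,0,0,0,-0.073,0.138,0.295],[-0.3,0,0,0,-0.073,0.138,0.295],[-0.3,0,0,0,-0.073,0.138,0.295],[-0.3,0,0,0,-0.073,0.138,0.295],[-0.3,0,0,0,-0.073,0.138,0.295]]]'
python3 -m handwheel '[[[-0.3,0,0,0,-0.073,0.138,0.295],[-0.3,0,0,0,-0.073,0.138,0.295],[-0.3,0,0,0,-0.073,0.138,0.295],[-0.3,0,0,0,0,0,0]]]'; python3 st.py
```

```text
time: 9.5
eef_pos: [0.5012, -0.2162, 0.3733]
tcp_rot: [2.691, -0.254, 0.37]
wrist_force: [-0.9, 0.2, 0.3]
gripper_width: 0.0575
finger_force: 0.0
t 9.5 q [ 0.108  0.333  0.13   2.01   0.645  0.565 -2.046] F [-0.859  0.229  0.346] |F| 0.9541555974113656 Tz 0.022891120290769347 T [ 0.431  0.174 -0.002] turn deg [ -0.335  -0.508 125.049] tz [ 0.219 -0.421 -0.881] grasp [ 0.533 -0.278  0.244] w 0.0575119618668453
time: 10.12
eef_pos: [0.5013, -0.2164, 0.3728]
tcp_rot: [2.493, 0.9, 0.097]
wrist_force: [0.0, -0.5, -0.3]
gripper_width: 0.0574
finger_force: 0.0
time: 10.75
eef_pos: [0.5013, -0.2164, 0.3729]
tcp_rot: [1.886, 1.881, -0.185]
wrist_force: [-0.8, -0.1, 0.6]
gripper_width: 0.0574
finger_force: 0.0
time: 11.38
eef_pos: [0.5013, -0.2164, 0.3729]
tcp_rot: [0.94, 2.576, -0.446]
wrist_force: [-0.8, -0.8, 0.6]
gripper_width: 0.0576
finger_force: 0.0
time: 11.88
eef_pos: [0.5013, -0.2166, 0.3726]
tcp_rot: [0.259, 2.806, -0.575]
wrist_force: [-0.4, 0.1, -0.4]
gripper_width: 0.0575
finger_force: 0.0
t 11.875 q [ 0.567  0.366 -0.418  1.982  0.874  0.689  0.926] F [-0.356  0.059 -0.408] |F| 0.5444591192913827 Tz 0.1041731294524816 T [ 0.477  0.012 -0.005] turn deg [ -0.307   0.192 -55.082] tz [ 0.221 -0.407 -0.886] grasp [ 0.534 -0.276  0.242] w 0.057518230677721535
```

```bash
python3 -m handwheel '[[[-0.3,0.16,-0.36,-0.73,0,0,0],[-0.3,0.16,-0.36,-0.73,0,0,0],[-0.3,0.15,-0.35,-0.74,0,0,0],[-0.3,0,0,0,0,0,0],[1,0,0,0,0,0,0]]]'
python3 -m handwheel '[[[1,0,0,0,0,0,0],[1,0,0,0,0,0,0],[1,0,0,0,0,0,0],[1,0,0,0,0,0,0]]]' 30;python3 st.py
```

```text
time: 12.5
eef_pos: [0.511, -0.2379, 0.3276]
tcp_rot: [0.257, 2.808, -0.574]
wrist_force: [-0.2, 0.2, 1.5]
gripper_width: 0.0496
finger_force: 0.0
time: 13.0
eef_pos: [0.5109, -0.2378, 0.3279]
tcp_rot: [0.257, 2.807, -0.574]
wrist_force: [-1.3, 1.2, 1.3]
gripper_width: 0.0191
finger_force: 30.0
t 13.0 q [ 0.552  0.456 -0.365  1.977  0.978  0.621  0.849] F [-1.265  1.182  1.272] |F| 2.1484002851269337 Tz 0.18115881556804198 T [ 0.524  0.083 -0.112] turn deg [ -0.348   0.24  -55.167] tz [ 0.22  -0.406 -0.887] grasp [ 0.543 -0.298  0.198] w 0.019128600397274334
```

```bash
python3 -m handwheel '[[[1,0,0,0,0.073,-0.138,-0.295],[1,0,0,0,0.073,-0.138,-0.295],[1,0,0,0,0.073,-0.138,-0.295],[1,0,0,0,0.073,-0.138,-0.295],[1,0,0,0,0.073,-0.138,-0.295]]]'
python3 -m handwheel '[[[1,0,0,0,0.05,-0.094,-0.2],[1,0,0,0,0,0,0]]]'; python3 st.py
```

```text
time: 13.62
eef_pos: [0.5107, -0.2371, 0.3273]
tcp_rot: [1.366, 2.334, -0.342]
wrist_force: [0.1, 3.6, -1.2]
gripper_width: 0.0195
finger_force: 30.0
time: 13.88
eef_pos: [0.5108, -0.2371, 0.3272]
tcp_rot: [1.49, 2.245, -0.308]
wrist_force: [0.4, 4.4, -1.6]
gripper_width: 0.0196
finger_force: 30.0
t 13.875 q [ 0.416  0.437 -0.196  1.989  0.903  0.558 -0.094] F [ 0.375  4.358 -1.585] |F| 4.652031774350073 Tz 0.17132734566857286 T [1.201 0.195 0.023] turn deg [-0.419  0.093  1.568] tz [ 0.226 -0.408 -0.884] grasp [ 0.544 -0.297  0.197] w 0.01963343136743451
```

```bash
python3 wl.py 6; python3 -c "
import cv2;a=cv2.imread('pics/w6.png');cv2.imwrite('pics/c6.png',a)"
```

```text
q [ 0.416  0.437 -0.196  1.989  0.903  0.558 -0.094] [ 0.511 -0.237  0.327] 13.875
port_face []
wrench_mid [(0.69, array([322.9, 277.7]))]
bar_end [(0.62, array([326.2,  27.1]))]
```

View pics/c6.png

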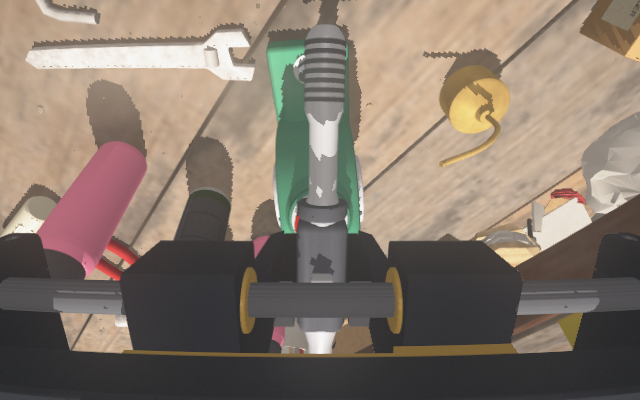

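The lock nut (323,213) is now on the near handle, so the wrench has made its half turn and is still held square in the pads. Next is a quarter turn back.

```bash
python3 -m handwheel '[[[1,0,0,0,-0.073,0.138,0.295],[1,0,0,0,-0.073,0.138,0.295],[1,0,0,0,-0.073,0.138,0.295],[1,0,0,0,-0.073,0.138,0.295],[1,0,0,0,-0.073,0.138,0.295]]]'
python3 -m handwheel '[[[1,0,0,0,-0.073,0.138,0.295],[1,0,0,0,-0.073,0.138,0.295],[1,0,0,0,-0.073,0.138,0.295],[1,0,0,0,-0.073,0.138,0.295],[1,0,0,0,0,0,0]]]';python3 st.py
```

```text
time: 14.7
eef_pos: [0.5109, -0.2379, 0.3279]
tcp_rot: [0.41, 2.771, -0.548]
wrist_force: [-1.4, 4.3, 0.7]
gripper_width: 0.0192
finger_force: 30.0
time: 15.32
eef_pos: [0.5113, -0.2381, 0.3284]
tcp_rot: [-0.577, 2.868, -0.685]
wrist_force: [0.2, 3.5, 2.5]
gripper_width: 0.0196
finger_force: 29.9
t 15.325 q [ 0.626  0.471 -0.459  1.97   1.022  0.661  1.402] F [0.213 3.528 2.5  ] |F| 4.328838206328417 Tz -0.07999793041373382 T [ 0.874 -0.04   0.323] turn deg [ -0.301   0.307 -88.41 ] tz [ 0.217 -0.407 -0.887] grasp [ 0.543 -0.298  0.198] w 0.019625034239473708
```

```bash
for i in 1 2; do python3 -m handwheel '[[[1,0,0,0,0.073,-0.138,-0.295],[1,0,0,0,0.073,-0.138,-0.295],[1,0,0,0,0.073,-0.138,-0.295],[1,0,0,0,0.073,-0.138,-0.295],[1,0,0,0,0.073,-0.138,-0.295]]]' | tail -3; done;python3 st.py
```

```text
wrist_force: [-0.8, 5.2, -0.2]
gripper_width: 0.0195
finger_force: 30.0
wrist_force: [1.0, 5.5, -3.8]
gripper_width: 0.0201
finger_force: 30.0
t 16.575 q [ 0.394  0.435 -0.17   1.991  0.892  0.549 -0.271] F [ 0.966  5.488 -3.845] |F| 6.770577447756311 Tz -0.1541313315604379 T [1.528 0.226 0.462] turn deg [-0.444  0.067 12.114] tz [ 0.227 -0.409 -0.884] grasp [ 0.544 -0.297  0.197] w 0.020069472393623635
```

```bash
python3 -m handwheel '[[[1,0,-0.02,0,0.073,-0.138,-0.295],[1,0,0,0,0.073,-0.138,-0.295],[1,0,0,-0.02,0.073,-0.138,-0.295],[1,0,0,0,0.073,-0.138,-0.295],[1,0,0,0,0.073,-0.138,-0.295]]]' 
python3 -m handwheel '[[[1,0,0,0,0.073,-0.138,-0.295],[1,0,0,0,0.073,-0.138,-0.295],[1,0,0,0,0.073,-0.138,-0.295],[1,0,0,0,0.004,-0.008,-0.018],[1,0,0,0,0,0,0]]]';python3 st.py
```

```text
time: 17.2
eef_pos: [0.5114, -0.2365, 0.3267]
tcp_rot: [2.379, 1.168, 0.03]
wrist_force: [2.3, 6.7, -5.3]
gripper_width: 0.0192
finger_force: 29.9
time: 17.82
eef_pos: [0.512, -0.2364, 0.3267]
tcp_rot: [2.615, 0.506, 0.201]
wrist_force: [5.4, 4.6, -6.8]
gripper_width: 0.0197
finger_force: 29.9
t 17.825 q [ 0.159  0.432  0.116  2.003  0.73   0.468 -1.553] F [ 5.395  4.619 -6.782] |F| 9.82002494050998 Tz 0.04570710738025696 T [ 1.788 -0.443  0.614] turn deg [-0.461 -0.166 92.452] tz [ 0.225 -0.417 -0.881] grasp [ 0.545 -0.298  0.197] w 0.019677932699470272
```

```bash
python3 -m handwheel '[[[1,0,0,0,-0.073,0.138,0.295],[1,0,0,0,-0.073,0.138,0.295],[1,0,0,0,-0.073,0.138,0.295],[1,0,0,0,-0.073,0.138,0.295],[1,0,0,0,-0.073,0.138,0.295]]]'
python3 -m handwheel '[[[1,0,0,0,-0.073,0.138,0.295],[1,0,0,0,-0.073,0.138,0.295],[1,0,0,0,-0.073,0.138,0.295],[1,0,0,0,-0.073,0.138,0.295],[1,0,0,0,-0.003,0.006,0.012]]]';python3 st.py
```

```text
time: 18.45
eef_pos: [0.5111, -0.2366, 0.3268]
tcp_rot: [2.143, 1.566, -0.084]
wrist_force: [0.3, 8.0, -1.0]
gripper_width: 0.0195
finger_force: 30.0
time: 19.08
eef_pos: [0.5107, -0.2371, 0.3271]
tcp_rot: [1.495, 2.241, -0.306]
wrist_force: [-3.3, 9.3, 3.2]
gripper_width: 0.0193
finger_force: 30.0
t 19.075 q [ 0.429  0.438 -0.213  1.989  0.913  0.562 -0.106] F [-3.326  9.274  3.19 ] |F| 10.356022588027916 Tz -0.016141410266906298 T [1.548 0.549 0.161] turn deg [-0.451  0.097  1.88 ] tz [ 0.226 -0.408 -0.884] grasp [ 0.544 -0.297  0.197] w 0.01926306372042788
```

```bash
for i in 1 2; do python3 -m handwheel '[[[1,0,-0.01,-0.01,0.073,-0.138,-0.295],[1,0,0,0,0.073,-0.138,-0.295],[1,0,0,0,0.073,-0.138,-0.295],[1,0,0,0,0.073,-0.138,-0.295],[1,0,0,0,0.073,-0.138,-0.295]]]' | tail -3; done;python3 st.py
```

```text
wrist_force: [0.4, 8.6, -1.2]
gripper_width: 0.0196
finger_force: 29.9
wrist_force: [4.1, 7.6, -4.2]
gripper_width: 0.0195
finger_force: 30.0
t 20.325 q [ 0.138  0.433  0.142  2.004  0.712  0.461 -1.71 ] F [ 4.15   7.623 -4.21 ] |F| 9.646861899226314 Tz -0.13715011583040893 T [ 1.828 -0.264  0.747] turn deg [ -0.456  -0.167 102.335] tz [ 0.224 -0.417 -0.881] grasp [ 0.545 -0.298  0.197] w 0.019521457328308973
```

```bash
python3 -m handwheel '[[[1,0,0,0,0.073,-0.138,-0.295],[1,0,0,0,0.073,-0.138,-0.295],[1,0,0,0,0.073,-0.138,-0.295],[1,0,0,0,0,0,0]]]' | tail -3;python3 st.py
```

```text
wrist_force: [6.7, 5.4, -6.7]
gripper_width: 0.0195
finger_force: 30.0
t 20.825 q [ 0.042  0.442  0.262  2.007  0.613  0.433 -2.148] F [ 6.654  5.374 -6.664] |F| 10.842499431087145 Tz 0.11891038225104711 T [ 1.668 -0.682  0.607] turn deg [ -0.395  -0.255 132.2  ] tz [ 0.221 -0.418 -0.881] grasp [ 0.545 -0.298  0.197] w 0.019489426326597368
```

Now I'll regrasp half a turn back so the last part has plenty of range.

```bash
python3 -m handwheel '[[[-0.3,0,0,0,0,0,0],[-0.3,0,0,0,0,0,0],[-0.3,-0.17,0.33,0.7,0,0,0],[-0.3,-0.17,0.33,0.7,0,0,0],[-0.3,-0.18,0.34,0.72,0,0,0]]]'; python3 st.py
for i in 1 2 3; do python3 -m handwheel '[[[-0.3,0,0,0,-0.073,0.138,0.295],[-0.3,0,0,0,-0.073,0.138,0.295],[-0.3,0,0,0,-0.073,0.138,0.295],[-0.3,0,0,0,-0.073,0.138,0.295],[-0.3,0,0,0,-0.073,0.138,0.295]]]' |tail -3; done
python3 -m handwheel '[[[-0.3,0,0,0,-0.073,0.138,0.295],[-0.3,0,0,0,-0.073,0.138,0.295],[-0.3,0,0,0,-0.073,0.138,0.295],[-0.3,0,0,0,0,0,0]]]'; python3 st.py
```

```text
time: 21.45
eef_pos: [0.5001, -0.2184, 0.3708]
tcp_rot: [2.683, -0.421, 0.404]
wrist_force: [-0.2, -0.5, -0.9]
gripper_width: 0.0574
finger_force: 0.0
t 21.45 q [ 0.022  0.341  0.24   2.017  0.587  0.536 -2.118] F [-0.218 -0.543 -0.865] |F| 1.0441522815388826 Tz 0.02263469599377647 T [ 0.472  0.193 -0.001] turn deg [ -0.308  -0.562 132.08 ] tz [ 0.217 -0.421 -0.881] grasp [ 0.532 -0.28   0.241] w 0.05736539313305
wrist_force: [-0.9, -0.2, 1.2]
gripper_width: 0.0572
finger_force: 0.0
wrist_force: [0.1, 0.5, 0.4]
gripper_width: 0.0568
finger_force: 0.0
wrist_force: [-0.1, -0.2, 0.5]
gripper_width: 0.0571
finger_force: 0.0
time: 23.82
eef_pos: [0.5003, -0.2188, 0.3703]
tcp_rot: [0.427, 2.766, -0.547]
wrist_force: [-0.0, 0.6, -0.4]
gripper_width: 0.057
finger_force: 0.0
t 23.825 q [ 0.51   0.36  -0.343  1.989  0.848  0.662  0.824] F [-0.048  0.576 -0.354] |F| 0.677862241888076 Tz 0.058925872795232766 T [0.465 0.053 0.025] turn deg [ -0.333   0.161 -48.076] tz [ 0.222 -0.407 -0.886] grasp [ 0.533 -0.279  0.24 ] w 0.056950327417924294
```

```bash
python3 -m handwheel '[[[-0.3,0.19,-0.31,-0.72,0,0,0],[-0.3,0.19,-0.31,-0.72,0,0,0],[-0.3,0.18,-0.31,-0.72,0,0,0],[-0.3,0,0,0,0,0,0],[1,0,0,0,0,0,0]]]'
python3 -m handwheel '[[[1,0,0,0,0,0,0],[1,0,0,0,0,0,0],[1,0,0,0,0,0,0],[1,0,0,0,0,0,0]]]' 30;python3 st.py
python3 -m handwheel '[[[1,0,0,0,0.036,-0.069,-0.147],[1,0,0,0,0,0,0]]]' 30;python3 st.py
```

```text
time: 24.45
eef_pos: [0.5117, -0.2373, 0.326]
tcp_rot: [0.424, 2.767, -0.546]
wrist_force: [0.4, 0.1, 0.3]
gripper_width: 0.0495
finger_force: 0.0
time: 24.95
eef_pos: [0.5115, -0.2381, 0.3267]
tcp_rot: [0.426, 2.766, -0.548]
wrist_force: [-2.1, -0.5, 4.5]
gripper_width: 0.0193
finger_force: 30.0
t 24.95 q [ 0.493  0.449 -0.291  1.98   0.947  0.595  0.745] F [-2.117 -0.503  4.534] |F| 5.028560744688845 Tz 0.1533320749368577 T [-0.148  0.282 -0.339] turn deg [ -0.272   0.179 -48.126] tz [ 0.221 -0.408 -0.886] grasp [ 0.544 -0.298  0.196] w 0.01933783663619634
time: 25.2
eef_pos: [0.5114, -0.238, 0.3265]
tcp_rot: [0.542, 2.733, -0.528]
wrist_force: [-3.5, -2.2, 5.4]
gripper_width: 0.0194
finger_force: 29.9
t 25.2 q [ 0.481  0.448 -0.276  1.982  0.941  0.589  0.663] F [-3.531 -2.156  5.36 ] |F| 6.770820411389196 Tz 0.09043982351046059 T [-0.288  0.369 -0.344] turn deg [ -0.268   0.155 -43.204] tz [ 0.221 -0.408 -0.886] grasp [ 0.544 -0.298  0.196] w 0.019427205360798987
```

```bash
for i in 1 2 3; do python3 -m handwheel '[[[1,0,0,0,0.036,-0.069,-0.147],[1,0,0,0,0.036,-0.069,-0.147]]]' >/dev/null; python3 st.py | sed 's/.*|F|/F/;s/tz.*//' | tr '\n' ' '; echo; done
```

```text
F 6.229468783560677 Tz -0.1403110249862545 T [-0.23   0.534 -0.146] turn deg [ -0.28    0.099 -33.166]  
F 6.048322446400944 Tz -0.16171333505152444 T [-0.17   0.641 -0.157] turn deg [ -0.285   0.045 -23.197]  
F 6.318366342160539 Tz -0.08203282606402368 T [-0.008  0.598 -0.186] turn deg [ -0.298  -0.01  -13.228]
```

```bash
for i in 1 2 3; do python3 -m handwheel '[[[1,0,0,0,0.022,-0.041,-0.088],[1,0,0,0,0,0,0]]]' >/dev/null; python3 st.py | sed 's/.*|F|/F/;s/tz.*//' | tr '\n' ' '; echo; done
```

```text
F 6.867631232936824 Tz 0.03289298906284677 T [-0.031  0.676 -0.359] turn deg [ -0.295  -0.01  -10.388]  
F 7.602445527108939 Tz -0.3781028771260959 T [-0.14   0.885 -0.019] turn deg [-0.298 -0.023 -7.464]  
F 6.8695819624608205 Tz -0.7464236943729889 T [-0.43   0.918  0.308] turn deg [-0.307 -0.067 -4.524]
```

```bash
for i in 1 2; do python3 -m handwheel '[[[1,0,0,0,0.022,-0.041,-0.088],[1,0,0,0,0,0,0]]]' >/dev/null; python3 st.py | sed 's/.*|F|/F/;s/tz.*//' | tr '\n' ' '; echo; done; python3 wl.py 7
```

```text
F 6.769406124103949 Tz -0.7925233830140068 T [-0.577  0.771  0.391] turn deg [-0.314 -0.103 -1.544]  
F 7.248471993142525 Tz -0.9041645095296953 T [-0.825  0.736  0.47 ] turn deg [-0.328 -0.141  1.426]  
q [ 0.365  0.436 -0.134  1.99   0.878  0.539 -0.074] [ 0.512 -0.238  0.327] 27.2
port_face [(0.92, array([321.3, 221.4])), (0.2, array([320.7, 268.7]))]
wrench_mid [(0.96, array([320.8, 272.9]))]
bar_end []
```

View pics/w7.png

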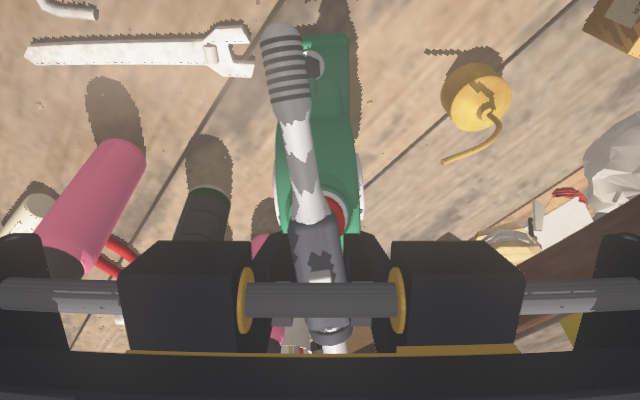

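The bar is about 10° behind the pads and the torque has levelled off at about 0.8 N m, which is well above the friction. The tap has met its hard stop and the pads are slipping on the block. I'll let go and withdraw.

```bash
python3 -m handwheel '[[[-0.5,0,0,0,0,0,0],[-0.5,0,0,0,0,0,0],[-0.5,0,0,0,0,0,0],[-0.5,-0.17,0.33,0.7,0,0,0],[-0.5,-0.17,0.33,0.7,0,0,0]]]'
python3 -m handwheel '[[[-0.5,-0.17,0.33,0.7,0,0,0],[-0.5,-0.17,0.33,0.7,0,0,0],[-0.5,-0.17,0.33,0.7,0,0,0],[-0.5,0,0,0,0,0,0],[-0.5,0,0,0,0,0,0]]]'
python3 wl.py 8;python3 st.py
python3 - <<'E'
from plan import *
s=ctrl.get_state()
C=cam('wrist');r=ctrl.spot_point('wrist','bar_end')
m=np.array([.545,-.2975,.1965]);
for tw in (165,170,175,180,185):
    Rt,a=frame(np.radians(-63.3),0,np.radians(3.6)); B=Rt*R.from_euler('z',np.radians(tw)); bx=-B.as_matrix()[:,0]
    print(tw*1,proj(C,[m+.095*bx,m-.095*bx]).round(0).tolist())
E
python3 -c "
import cv2;a=cv2.imread('pics/w8.png')[10:310,180:460];cv2.imwrite('pics/c8.png',cv2.resize(a,None,fx=2,fy=2))"
```

```text
time: 28.02
eef_pos: [0.5047, -0.2236, 0.3552]
tcp_rot: [1.491, 2.242, -0.31]
wrist_force: [0.7, 0.1, -0.5]
gripper_width: 0.0657
finger_force: 0.0
time: 28.65
eef_pos: [0.4944, -0.2046, 0.3959]
tcp_rot: [1.492, 2.242, -0.311]
wrist_force: [-0.1, -0.1, 0.6]
gripper_width: 0.0663
finger_force: 0.0
q [ 0.376  0.292 -0.209  1.998  0.739  0.669  0.034] [ 0.494 -0.205  0.396] 28.65
port_face [(0.96, array([316.6, 189. ]))]
wrench_mid [(0.78, array([320. , 218.4]))]
bar_end [(0.67, array([340.2, 337.3]))]
t 28.85 q [ 0.376  0.293 -0.209  1.998  0.738  0.669  0.034] F [-1.215  0.262  0.643] |F| 1.3990495094199498 Tz 0.021330116167407598 T [0.34  0.133 0.   ] turn deg [-0.298 -0.004  1.669] tz [ 0.224 -0.411 -0.884] grasp [ 0.527 -0.265  0.266] w 0.06603041957761087
165 [[275.0, 65.0], [354.0, 333.0]]
170 [[288.0, 62.0], [343.0, 335.0]]
175 [[302.0, 59.0], [332.0, 337.0]]
180 [[316.0, 59.0], [320.0, 337.0]]
185 [[331.0, 59.0], [309.0, 337.0]]
```

View pics/c8.png

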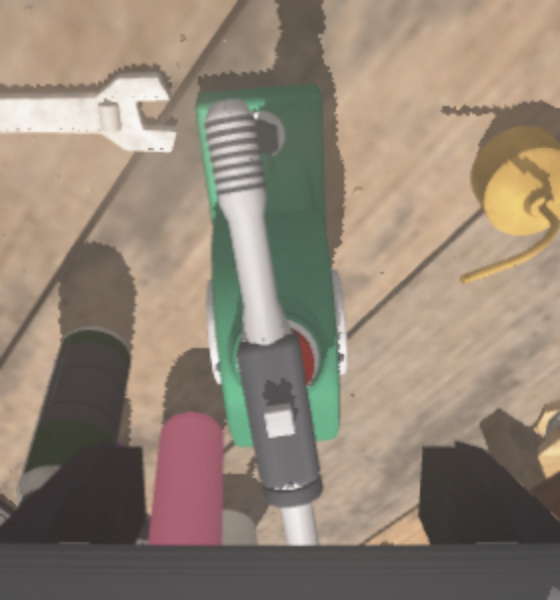

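The near tip at (294,60) and bar_end at (340,337) put the wrench at about 351° of total turn, which is where the torque jumped. So the collar is home. The spanner, oil can and dark can stand where they did, and the gripper is clear.

```bash
python3 -c "
from workcell import ctrl
print(ctrl.sign_off())"
```

```text
the job is handed in; nothing more can be done
None
```

The tap was turned half forward and a quarter back, twice, then driven until it hit its hard stop; I judged the red collar home from the torque rise and the wrench angle rather than seeing it seated, then let go of the wrench and handed the job in at about 29 s with the cans and spanner undisturbed.

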